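# Scan in a reagent bottle

## Robot

A 7-joint arm with a two-finger parallel gripper is mounted at the origin on a cart in front of the work surface, level with it; the furniture and walls round the work are solid. World frame = base frame: x ahead of the robot, y to its left, z up, the work surface at z = 0. Lengths are in m, angles in rad, forces in N, time in s.
With the tool pointing down it reaches from about 0.4 to 0.9 m from the base axis. Payload 5.5 kg.
Tool frame: the origin (TCP) lies between the finger pads, 19 mm behind the fingertips; this is the grasp point; z points along the fingers, y is the line along which they close (so a half turn about z gives the same grasp; the last joint's range is limited). The gripper opens to 92 mm and grips with 3 to 60 N. Pads are 19 mm wide; open, the fingers measure 130 mm over their backs; the gripper's body (75 mm by 190 mm) begins 47 mm behind the grasp point.
Start: joints at [1.393, 0.501, -0.427, 1.55, 0.221, 1.138, -0.21], TCP at [0.277, -0.588, 0.246] pointing down, gripper open.
Joint ranges: [-2.88, 2.88], [-0.31, 2.03], [-1.54, 1.56], [0.2, 2.42], [-1.41, 4.55], [0.19, 2.02], [-2.57, 2.57]. Speed limits (rad/s): [2.57, 2.57, 3.14, 3.14, 3.14, 3.14, 3.14].

## Interface

Orientations are given as a unit quaternion [w, x, y, z].
In Python, from cell import bot gives the robot as it stands. The module is installed in compiled form; this text tells all that it offers.
- The arm moves only by the tool move_arm, never from a script. Its argument "series" is text: rows parted by semicolons, each of 7 numbers parted by spaces: the finger opening in mm, from 0 to 91.8, then the shift along the tool's x, y, z in mm, then the turn, a rotation vector about the tool's x, y, z in degrees. A call has 1 to 20 rows; each row shifts and turns the commanded pose from where the row before left it, along the tool's axes as they then stand; what a row does not reach is not made up. A row lasts 1/8 s, in which the tool goes at most 62.5 mm and 10.7 degrees, less where a joint would pass 70% of its speed; a pose out of reach is approached as far as the arm can. A call is refused whole if a number of a shift passes 62.5 or a number of a turn 10.7, either way. A call with a gripper value outside its range is refused whole. The fingers move at their own pace and stop on an object; "newtons" is the grip in N (left out, the last holds). Time passes only in rows, so rows that do not move let the fingers close. It gives the time, the measured TCP pose, the force, the opening and the grip force at its end, in the units of the state.
- bot.get_state(): the state, without advancing time (a new reading comes with each control period).
- bot.grab_frame(name): name is "scene" or "top"; returns a dict with "image" (400x640x3 uint8, blue, green, red), "z_map" (400x640 float32, m along the optical axis (not along the pixel's ray), 0 where there is no reading), "fov_y" (degrees; the focal length in pixels is half the picture's height over the tangent of half this angle, whatever the lens; pixels are square), "cx", "cy" (the principal point, pixels), "k1" (the pictures are not rectified: a ray, as slopes to the right and down, at radius r is drawn at 1 + k1 r^2 times it, then the intrinsics apply), "extrinsics" (4x4, takes a point from camera to world coordinates). Camera axes: x right, y up, looking along -z (the intrinsics and any distortion apply to the point x, -y, -z); pixel columns grow to the right and rows downward; lengths in m; the calibration is good to about 2 mm. A picture is of the moment at which its call begins.
- bot.close_job(): hands the job in; it is judged then, once.
The state is a dict: "time_s": time; "qpos": joint angles; "joint_velocities": joint speeds; "joint_efforts": joint torques, N m; "ee_pos": TCP position; "tcp_rot": TCP orientation; "force": force on the tool from outside, world axes, zero at the start; "torque": the same for the moment, N m; "opening": finger opening in m; "grip_force": force on a finger pad.
Only numpy, scipy, OpenCV 4.12 (cv2) and the standard library are available. Lean on these libraries where they do the work, as an engineer would, in place of code of your own. Each camera call takes 0.05 s, during which the arm holds its last target. There are 200 camera calls.

## Task

Book in the clear reagent bottle with the red screw cap: stand it upright, centred on the round pedestal in front of the bench scanner's window and let go of it; then squeeze the scanner's yellow trigger fully in, pinching trigger and black grip together between your two fingers, hold it for about a second and let it spring back out. Then set the bottle upright on the floor of the crate's free cell, the one with the green pad. Do not tip the bottle, and leave the brown bottle, the beaker and the two flasks in the crate where they are, and do not knock the microscope between the crate and the scanner.

Things in the scene. Friction and masses are not known exactly. Their poses are not given: they have to be found in the camera images.
- bottle: the bottle to book in: loose, clear glass, round, red screw cap; 56 mm diameter, 119 mm tall, straight-sided to about 75 mm up, cap 46 mm wide; about 0.19 kg (varies). Origin at the centre of its underside, z up. Grasp it round the body. It starts front right, front centre or behind the crate; the brown bottle and the beaker take the other two places.
- scan_stand: fixed grey stand (base 189 x 84 x 10 mm) clamping a pistol scanner upside down: its grey head lies level, top face 120 mm up, and its window looks along the stand's +x, away from the robot, at the pedestal. Origin on the bench; base x = -58 to +131 mm, head x = -65 to +45 mm, y = -33 to +33 mm. Place and yaw vary.
- scanner_grip: fixed black grip, 26 (x) x 28 (y) x 92 mm (z), rising from the head and leaning back 0.45 rad. Origin on its centre line at its root; z runs up the grip to the butt, x points to the trigger's side. To squeeze: tool down along the grip, closing along x, one finger on the face x = -13 mm, the other on the trigger, TCP at about z = 52 mm, x = 5 mm.
- trigger (a joint): yellow blade 18 mm wide, 8 thick, 60 long, before the grip's +x face; hinge at x = 19, z = 12 mm of the grip's frame, axis along y. 0 = sprung out (free end's outer face at x = 37, z = 67 mm), 0.24 rad = fully in (blade parallel to the grip, outer face at x = 23 mm). The spring needs about 4 N to start and 9 N fully in at the pad.
- trigger_pad (a point): point in the middle of the trigger's outer face, 42 mm from its hinge, where a finger presses; moves with the trigger
- scan_spot (a point): centre of the top of the grey pedestal (82 mm diameter, 25 mm high, green ring drawn on it) that carries the bottle in front of the window, 105 mm along +x of the stand's origin
- crate: fixed blue open crate, 90 (its x) x 235 (its y) x 50 mm high, walls and floor 5 mm, with two dividers making three cells in a row along its y at -76.7, 0 and +76.7 mm; each cell is 80 x 72 mm inside. Origin at the centre of its underside. Place and yaw vary; the front faces -x.
- free_pad: fixed green pad, 66 x 60 x 2 mm, on the floor of the one free cell, centred in it (any of the three cells). Its origin is the centre of its underside, 5 mm above the bench, its top 7 mm above the bench; axes as the crate's.
- flask_a: loose conical glass flask, 51 mm foot diameter, 85 mm tall, in one cell of the crate; origin at the centre of its underside. Stays there.
- flask_b: another such flask in another cell of the crate. Stays there.
- amber_bottle: loose brown reagent bottle with black cap, 63 mm diameter, 136 mm tall; origin at the centre of its underside. A bystander.
- beaker: loose glass beaker, 74 mm diameter, 95 mm tall; origin at the centre of its underside. A bystander.
- microscope_4: fixed microscope between crate and scanner, 394 mm tall; origin on the bench, base x = -78 to +165, y = -85 to +85 mm, stage at 170 mm, eyepieces overhanging to x = -178 mm at 300 to 394 mm up, y within 50 mm. Another like it, head turned to the right, stands 520 mm to the right and 30 mm nearer the robot

How it is judged:
On the way, in this order (a step that is already met when the one before it is completed fails the run):
1. the bottle stands upright on the pedestal, centre within 15 mm of its middle, and is let go (horizontal distance between bottle and scan_spot below 0.015 m and angle between bottle's own z axis and vertical below 0.08 rad and height (world z) of bottle between 0.018 and 0.035 m and contact force between the fingers and bottle below 0.1 N and linear speed of bottle below 0.02 m/s), for 0.2 s.
2. with the bottle standing there, the trigger is squeezed in beyond 0.2 rad with a finger against the grip, for 0.4 s (horizontal distance between bottle and scan_spot below 0.015 m and angle between bottle's own z axis and vertical below 0.08 rad and height (world z) of bottle between 0.018 and 0.035 m and value of joint trigger above 0.2 rad and contact force between the fingers and scanner_grip above 1 N), for 0.4 s.
3. with the bottle still there, the trigger is released and springs back out, below 0.04 rad (horizontal distance between bottle and scan_spot below 0.015 m and angle between bottle's own z axis and vertical below 0.08 rad and height (world z) of bottle between 0.018 and 0.035 m and value of joint trigger below 0.04 rad), for 0.2 s.
At the end, for the whole second after the job is handed in: the bottle stands upright (within 0.08 rad) and at rest on the green pad in the free cell, its centre within 16 mm of the pad's and its foot down (below 12 mm over the bench), and the trigger is out (below 0.04 rad) (horizontal distance between bottle and free_pad below 0.016 m and height (world z) of bottle below 0.012 m and angle between bottle's own z axis and vertical below 0.08 rad and linear speed of bottle below 0.02 m/s and value of joint trigger below 0.04 rad); the robot touches nothing.
It fails at once if the bottle tipped more than 0.6 rad (angle between bottle's own z axis and vertical above 0.6 rad).
It fails at once if the brown bottle or the beaker moved more than 30 mm or tipped (distance of any of amber_bottle, beaker from where it was at the start of the episode above 0.03 m or angle between any of amber_bottle, beaker's own z axis and vertical above 0.5 rad).
It fails at once if a flask in the crate moved more than 25 mm or tipped (distance of any of flask_a, flask_b from where it was at the start of the episode above 0.025 m or angle between any of flask_a, flask_b's own z axis and vertical above 0.5 rad).
It fails at once if the microscope between crate and scanner struck with more than 15 N by the robot or the bottle (contact force between any of the arm, the fingers, bottle and microscope_4 above 15 N).
It also fails if it takes over 72 s, if anything falls off the work surface, if the arm or the gripper's body presses on something with over 40 N, if the wrist force passes 120 N, or if a joint passes its speed limit or range.

## Working session

There is one attempt and no reset: what is moved stays moved. The work goes in short steps, Python scripts to look and compute and a tool call to move; the robot and the scene stay as the last step left them, time stands still between calls to the robot, and variables do not carry over. Pictures are saved under pics/ and viewed, at most 10 in all, crops included, and the job is handed in when it is done.

Besides the shell and the picture viewer there is one more tool, called as a command line: name --argument value ..., lists and objects as JSON in quotes. move_arm: Moves the arm, as the interface text tells. Its arguments: {"type":"object","properties":{"series":{"type":"string"},"newtons":{"type":"number"}},"required":["series"]}

```bash
mkdir -p pics; cat > h.py <<'E'
import numpy as np, cv2
from cell import bot
np.set_printoptions(precision=4,suppress=True)
def grab(n):
    f=bot.grab_frame(n); f['f']=200/np.tan(np.radians(f['fov_y'])/2); return f
def rays(f,uv):
    uv=np.asarray(uv,float).reshape(-1,2)
    K=np.array([[f['f'],0,f['cx']],[0,f['f'],f['cy']],[0,0,1]])
    n=cv2.undistortPoints(uv.reshape(-1,1,2),K,np.array([f['k1'],0,0,0,0.])).reshape(-1,2)
    T=np.array(f['extrinsics'])
    d=np.c_[n[:,0],-n[:,1],-np.ones(len(n))]@T[:3,:3].T
    return T[:3,3],d
def plane(f,uv,z):
    o,d=rays(f,uv); return o+d*((z-o[2])/d[:,2])[:,None]
def depth(f,uv):
    uv=np.asarray(uv,int).reshape(-1,2); o,d=rays(f,uv)
    return o+d*f['z_map'][uv[:,1],uv[:,0]][:,None]
E
python3 - <<'E'
from h import *
for n in ('scene','top'):
    f=grab(n); cv2.imwrite(f'pics/{n}0.png',f['image']); print(n,f['fov_y'],f['cx'],f['cy'],f['k1'],np.array(f['extrinsics']))
s=bot.get_state(); print(s['ee_pos'],s['tcp_rot'],s['time_s'])
E
```

```text
scene 48.53764619938276 318.72517142912295 201.192793279534 -0.08084700337338294 [[-0.6371  0.6822 -0.3588  0.0683]
 [-0.7708 -0.5603  0.3033  0.3879]
 [ 0.0059  0.4698  0.8828  1.326 ]
 [ 0.      0.      0.      1.    ]]
top 56.56664516845085 318.1241906123782 195.9137567232319 -0.029455237661766005 [[ 0.0052  0.9856 -0.1692  0.3756]
 [-0.9999  0.0032 -0.0123 -0.0276]
 [-0.0116  0.1692  0.9855  1.0805]
 [ 0.      0.      0.      1.    ]]
[ 0.2771 -0.5874  0.2446] [-0.0008  0.9758  0.2187 -0.0002] 0.1
```

View pics/scene0.png

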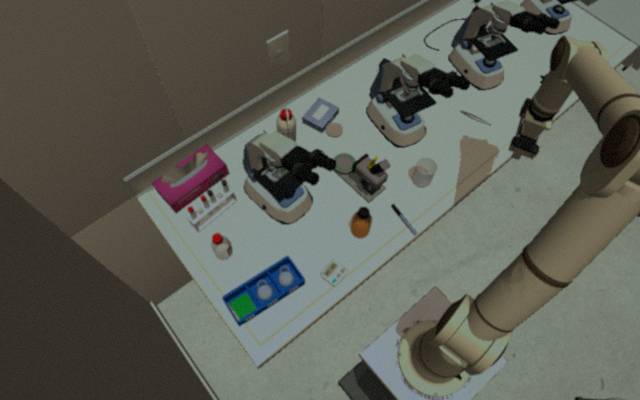

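View pics/top0.png

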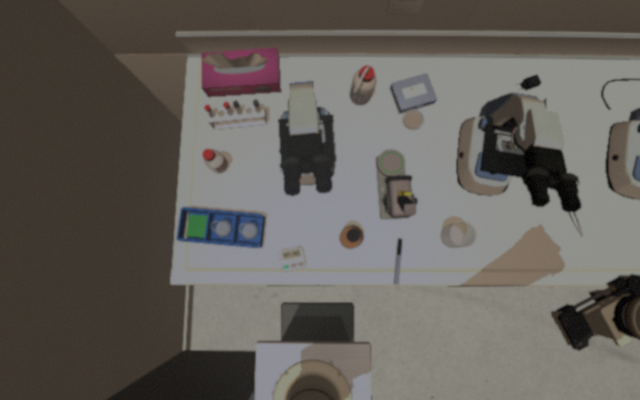

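```bash
python3 - <<'E'
from h import *
F={n:grab(n) for n in('scene','top')}
boxes={'scene':{'cap':(205,225,235,265),'pad':(225,285,260,325),'yel':(350,150,395,195),'crate':(215,250,310,330)},
'top':{'cap':(198,145,225,172),'pad':(180,208,215,242),'yel':(385,175,420,220),'crate':(170,200,270,250)}}
col={'cap':lambda h,s,v:((h<8)|(h>172))&(s>130)&(v>60),'pad':lambda h,s,v:(abs(h-60)<15)&(s>150),'yel':lambda h,s,v:(abs(h-29)<7)&(s>140)&(v>60),'crate':lambda h,s,v:(abs(h-110)<14)&(s>120)}
zz={'cap':.119,'pad':.007,'yel':.16,'crate':.05}
for n,f in F.items():
    hsv=cv2.cvtColor(f['image'],cv2.COLOR_BGR2HSV).astype(int)
    for k,(x0,y0,x1,y1) in boxes[n].items():
        m=np.zeros((400,640),np.uint8); h,s,v=[hsv[y0:y1,x0:x1,i] for i in range(3)]
        m[y0:y1,x0:x1]=col[k](h,s,v)
        ys,xs=np.nonzero(m)
        if len(xs)==0: print(n,k,'none');continue
        r=cv2.minAreaRect(np.c_[xs,ys].astype(np.float32))
        P=depth(f,np.c_[xs,ys])
        print(n,k,len(xs),r,'c',xs.mean(),ys.mean(),'plane',plane(f,r[0],zz[k])[0],'depthmed',np.median(P,0),P.min(0),P.max(0))
        if k in('pad','crate'):
            c=plane(f,cv2.boxPoints(r),zz[k]); print(c[:,:2].round(4).tolist())
            top=P[P[:,2]>.04]
            if k=='crate' and len(top)>9:
                rr=cv2.minAreaRect(top[:,:2].astype(np.float32)*1000); print('crate rim rect mm',rr,len(top))
for n,(x0,y0,x1,y1) in {'scene':(320,140,400,210),'top':(365,140,430,225)}.items():
    cv2.imwrite(f'pics/{n}s.png',cv2.resize(F[n]['image'][y0:y1,x0:x1],None,fx=7,fy=7,interpolation=cv2.INTER_CUBIC)[:600,:800])
a,b=[cv2.imread(f'pics/{n}s.png') for n in('scene','top')]
H=400
cv2.imwrite('pics/sc.png',np.hstack([cv2.resize(i,(int(i.shape[1]*H/i.shape[0]),H)) for i in(a,b)])[:, :800])
np.savez('f0.npz',**{n+k:F[n][k] for n in F for k in('image','z_map')})
E
```

```text
scene cap 77 ((217.0, 238.5), (9.0, 8.0), 90.0) c 216.97402597402598 238.44155844155844 plane [0.6535 0.2856 0.119 ] depthmed [0.6532 0.2855 0.1174] [0.6411 0.2717 0.1062] [0.6701 0.299  0.1251]
scene pad 338 ((242.3461456298828, 305.2691955566406), (18.027755737304688, 19.137157440185547), 56.30992889404297) c 242.36686390532543 305.4822485207101 plane [0.4767 0.3385 0.007 ] depthmed [0.4763 0.3394 0.0072] [ 0.0683  0.3093 -0.0013] [0.5065 0.3879 1.326 ]
[[0.507, 0.3651], [0.5034, 0.3085], [0.4466, 0.3121], [0.4506, 0.3678]]
scene yel 37 ((372.5491638183594, 162.5409698486328), (3.841106414794922, 12.931726455688477), 39.80556869506836) c 371.7027027027027 163.05405405405406 plane [ 0.5409 -0.2302  0.16  ] depthmed [ 0.5405 -0.2241  0.1602] [ 0.0683 -0.2407  0.1322] [0.5515 0.3879 1.326 ]
scene crate 1612 ((263.5377502441406, 289.9219055175781), (33.138214111328125, 79.92157745361328), 57.771244049072266) c 265.66625310173697 286.508064516129 plane [0.4614 0.2648 0.05  ] depthmed [0.4788 0.2424 0.0292] [ 0.0683  0.1451 -0.0041] [0.5214 0.3879 1.326 ]
[[0.5229, 0.3753], [0.5027, 0.13
[... 290 characters left out ...]
756 -0.0276  0.1147] [0.6659 0.2933 1.0805]
top pad none
top yel 25 ((404.0, 193.5), (10.0, 3.0), 0.0) c 404.32 193.44 plane [ 0.5404 -0.2319  0.16  ] depthmed [ 0.5383 -0.2294  0.1898] [ 0.5331 -0.2429  0.1329] [ 0.5472 -0.2232  0.1953]
top crate 1165 ((220.18032836914062, 227.01638793945312), (82.38752746582031, 32.049652099609375), 5.19442892074585) c 226.8077253218884 227.16909871244636 plane [0.4636 0.2579 0.05  ] depthmed [0.4695 0.2403 0.0087] [ 0.3756 -0.0276  0.0002] [0.5168 0.3775 1.0805]
[[0.4289, 0.3754], [0.5185, 0.3732], [0.4984, 0.1401], [0.4099, 0.1455]]
crate rim rect mm ((451.4484558105469, 170.45982360839844), (412.79437255859375, 97.30812072753906), 82.30084228515625) 440
```

View pics/sc.png

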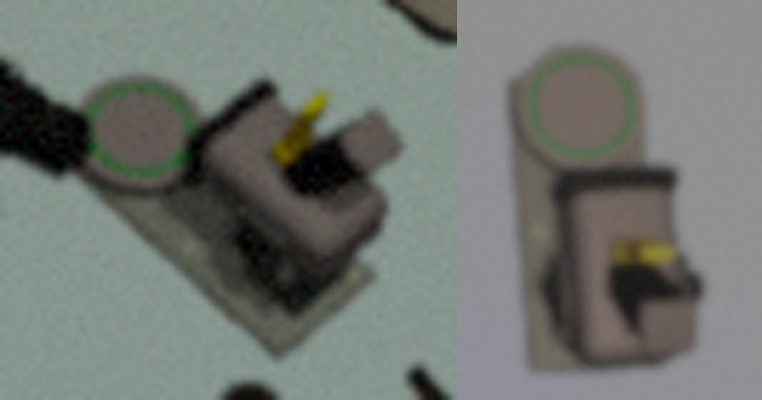

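```bash
python3 - <<'E'
from h import *
F={n:grab(n) for n in('scene','top')}
def cloud(f,b):
    x0,y0,x1,y1=b; X,Y=np.meshgrid(range(x0,x1),range(y0,y1)); uv=np.c_[X.ravel(),Y.ravel()]
    uv=uv[f['z_map'][uv[:,1],uv[:,0]]>0]; return uv,depth(f,uv)
def rect(P): 
    r=cv2.minAreaRect((P[:,:2]*1000).astype(np.float32)); return r,cv2.boxPoints(r).round(0).tolist()
for n,b in {'scene':(320,140,400,210),'top':(365,140,430,225)}.items():
    f=F[n]; uv,P=cloud(f,b)
    print(n,'hist',np.histogram(P[:,2],np.arange(-.01,.24,.01))[0])
    for nm,lo,hi in(('head',.114,.125),('ped',.02,.03),('base',.006,.0145),('grip',.15,.23)):
        Q=P[(P[:,2]>lo)&(P[:,2]<hi)&(abs(P[:,1]+.2)<.12)]
        if len(Q)>8: print(nm,len(Q),'med',np.median(Q,0),rect(Q))
    # green ring
    hsv=cv2.cvtColor(f['image'],cv2.COLOR_BGR2HSV).astype(int)[uv[:,1],uv[:,0]]
    m=(abs(hsv[:,0]-60)<22)&(hsv[:,1]>50)
    g=uv[m]; G=plane(f,g,.025); print('ring',m.sum(),cv2.fitEllipse((G[:,:2]*1000).astype(np.float32)), cv2.minEnclosingCircle((G[:,:2]*1000).astype(np.float32)))
for n,b in {'scene':(200,222,240,265),'top':(192,138,236,178)}.items():
    uv,P=cloud(F[n],b); Q=P[(P[:,2]>.105)&(P[:,2]<.135)]; print(n,'captop',len(Q),Q.mean(0),rect(Q))
    Q=P[(P[:,2]>.02)&(P[:,2]<.1)]; print('body',len(Q),Q.mean(0),rect(Q))
    x0,y0,x1,y1=b; cv2.imwrite(f'pics/b{n}.png',cv2.resize(F[n]['image'][y0:y1,x0:x1],(380,400),interpolation=cv2.INTER_CUBIC))
cv2.imwrite('pics/bb.png',np.hstack([cv2.imread('pics/bscene.png'),cv2.imread('pics/btop.png')]))
# crate rim
for n,b in {'scene':(215,250,310,330),'top':(170,200,270,250)}.items():
    uv,P=cloud(F[n],b); Q=P[(P[:,2]>.044)&(P[:,2]<.056)&(P[:,1]>.1)]; print(n,'rim',len(Q),rect(Q))
    Q=P[(P[:,2]>.06)&(P[:,2]<.1)&(P[:,1]>.1)]; print('flasks',len(Q),rect(Q))
E
```

```text
scene hist [2048 1767  260  329   30    6    3    8   29   32   67   86  299  135
   46   22   18   23   20   28   55   38    1    0]
head 364 med [ 0.5546 -0.2212  0.1188] (((544.6123657226562, -229.00201416015625), (109.39234161376953, 61.14150619506836), 4.286141395568848), [[488.0, -203.0], [492.0, -264.0], [601.0, -255.0], [597.0, -194.0]])
ped 309 med [ 0.6561 -0.2221  0.0251] (((603.7088623046875, -234.15396118164062), (191.89520263671875, 79.47610473632812), 11.291496276855469), [[502.0, -214.0], [517.0, -292.0], [706.0, -254.0], [690.0, -176.0]])
base 414 med [ 0.564  -0.2063  0.0094] (((592.4279174804688, -241.89657592773438), (265.13519287109375, 262.4349365234375), 45.35413360595703), [[406.0, -244.0], [593.0, -428.0], [779.0, -240.0], [592.0, -55.0]])
grip 183 med [ 0.5058 -0.2249  0.1907] (((514.859619140625, -231.52438354492188), (58.89924621582031, 30.755889892578125), 6.264697074890137), [[484.0, -219.0], [487.0, -250.0], [546.0, -244.0], [542.0, -213.0]])
ring 204 ((574.9285888671875, -13.611648559570312), (318.0596618652344, 522.2342529296875), 3.4917490482330322) 
[... 2057 characters left out ...]
103515625, 258.06549072265625), (234.49118041992188, 229.3099822998047), 85.74225616455078), [[409.0, 150.0], [638.0, 133.0], [655.0, 366.0], [426.0, 383.0]])
flasks 193 (((531.4633178710938, 269.6458435058594), (237.91078186035156, 89.21196746826172), 32.75571060180664), [[407.0, 243.0], [456.0, 168.0], [656.0, 296.0], [607.0, 372.0]])
top rim 752 (((465.1862487792969, 260.95892333984375), (238.3676300048828, 97.2257308959961), 85.49146270751953), [[407.0, 146.0], [504.0, 138.0], [523.0, 376.0], [426.0, 384.0]])
flasks 188 (((461.4761962890625, 221.18878173828125), (105.48787689208984, 28.322492599487305), 84.63748168945312), [[442.0, 170.0], [471.0, 167.0], [481.0, 272.0], [452.0, 275.0]])
```

View pics/bb.png

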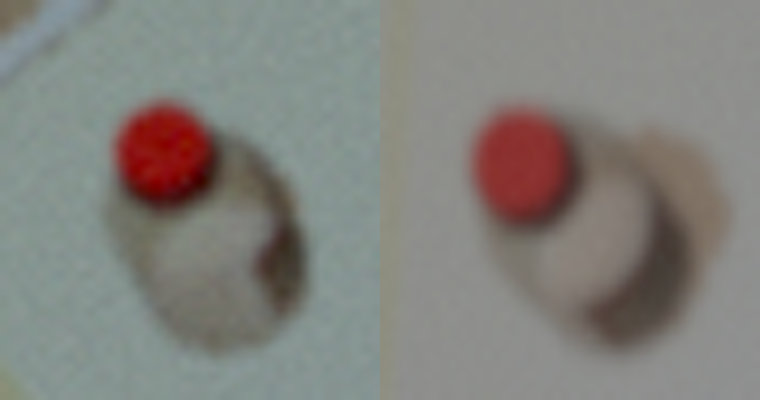

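```bash
python3 - <<'E'
from h import *
def rect(P): 
    r=cv2.minAreaRect((P[:,:2]*1000).astype(np.float32)); return [np.round(a,1) for a in r],cv2.boxPoints(r).round(0).tolist()
X,Y=np.meshgrid(range(640),range(400)); uv=np.c_[X.ravel(),Y.ravel()]
for n in('scene','top'):
    f=grab(n); P=depth(f,uv); ok=(f['z_map'].ravel()>0); hsv=cv2.cvtColor(f['image'],cv2.COLOR_BGR2HSV).astype(int).reshape(-1,3); h,s,v=hsv.T
    print('==',n)
    def box(x0,x1,y0,y1,z0,z1): return ok&(P[:,0]>x0)&(P[:,0]<x1)&(P[:,1]>y0)&(P[:,1]<y1)&(P[:,2]>z0)&(P[:,2]<z1)
    m=box(.3,1,-.12,.18,.27,.42); print('eyep',m.sum(),P[m].min(0),P[m].max(0),rect(P[m]))
    m=box(.3,1,-.12,.18,.06,.42); print('micro',rect(P[m]))
    yel=(abs(h-29)<8)&(s>110)
    m=box(.47,.516,-.27,-.2,.19,.215)&~yel; print('butt',m.sum(),P[m].mean(0),P[m].min(0),P[m].max(0),rect(P[m]))
    m=box(.5,.57,-.27,-.2,.14,.22)&yel; print('trig',m.sum(),P[m].mean(0),P[m].min(0),P[m].max(0))
    m=box(.4,.6,.28,.40,-.01,.06)&(abs(h-60)<20)&(s>60); print('pad',m.sum()); 
    if m.sum()>10: g=plane(f,uv[m],.007); print(rect(g))
    m=box(.58,.73,-.3,-.15,.019,.031); print('ped',m.sum(),cv2.minEnclosingCircle((P[m][:,:2]*1000).astype(np.float32)))
    m=box(.58,.73,-.3,-.15,.0,.035)&(abs(h-60)<25)&(s>50); G=plane(f,uv[m],.025); print('ring',m.sum(),cv2.fitEllipse((G[:,:2]*1000).astype(np.float32)))
    for nm,b in dict(brown=(.35,.5,-.2,0,.1,.15),beaker=(.35,.55,-.55,-.33,.07,.11)).items():
        m=box(*b); print(nm,m.sum(),P[m].mean(0) if m.any() else 0)
E
```

```text
== scene
eyep 2082 [ 0.5002 -0.0442  0.2701] [0.7685 0.0616 0.397 ] ([array([634.8,  12.7]), array([266. , 105.7]), np.float64(3.2)], [[499.0, 58.0], [505.0, -47.0], [771.0, -33.0], [765.0, 73.0]])
micro ([array([704.2,  30. ]), array([591.6, 299.8]), np.float64(0.0)], [[408.0, 180.0], [408.0, -120.0], [1000.0, -120.0], [1000.0, 180.0]])
butt 86 [ 0.4975 -0.2317  0.1984] [ 0.4835 -0.2483  0.1905] [ 0.5139 -0.2173  0.2058] ([array([ 500.3, -233. ]), array([30. , 29.4]), np.float64(9.0)], [[483.0, -221.0], [488.0, -250.0], [517.0, -245.0], [513.0, -216.0]])
trig 34 [ 0.538  -0.2263  0.1704] [ 0.5026 -0.2377  0.1406] [ 0.5473 -0.2199  0.1938]
pad 374
([array([476.1, 339.1]), array([59.3, 58.4]), np.float64(85.9)], [[445.0, 312.0], [503.0, 307.0], [507.0, 367.0], [449.0, 371.0]])
ped 310 ((647.5549926757812, -223.3272705078125), 52.55042266845703)
ring 89 ((659.91357421875, -225.97679138183594), (62.26298141479492, 63.028709411621094), 58.971744537353516)
brown 181 [ 0.4362 -0.0971  0.1229]
beaker 192 [ 0.4485 -0.3998  0.0844]
== top
eyep 3546 [ 0.4993 -0.0482  0.27  ] [0.7676 0.059  0.3
[... 277 characters left out ...]
)
butt 154 [ 0.498  -0.2333  0.1999] [ 0.4842 -0.249   0.1904] [ 0.5137 -0.2191  0.2076] ([array([ 499.1, -234. ]), array([29.5, 29.2]), np.float64(3.1)], [[484.0, -220.0], [485.0, -249.0], [515.0, -248.0], [513.0, -219.0]])
trig 35 [ 0.5384 -0.2307  0.1757] [ 0.5334 -0.24    0.1406] [ 0.5501 -0.2231  0.1957]
pad 388
([array([470.4, 340.8]), array([52.9, 63.4]), np.float64(85.5)], [[437.0, 317.0], [500.0, 312.0], [504.0, 365.0], [441.0, 370.0]])
ped 571 ((658.6004028320312, -227.39541625976562), 40.71078109741211)
ring 102 ((657.8558959960938, -227.197021484375), (61.5130615234375, 62.2934455871582), 124.71966552734375)
brown 248 [ 0.4377 -0.1047  0.1235]
beaker 261 [ 0.4467 -0.4062  0.0865]
```

move_arm --series "85 0 0 -20 0 0 7.6; 85 0 0 -20 0 0 7.6; 85 17 -33 -5 0 0 0; 85 17 -33 -5 0 0 0; 85 17 -33 -5 0 0 0; 85 17 -33 -5 0 0 0; 85 17 -33 -5 0 0 0; 85 17 -33 -5 0 0 0; 85 17 -33 -5 0 0 0; 85 17 -33 -5 0 0 0; 85 17 -33 -5 0 0 0; 85 17 -33 -5 0 0 0; 85 17 -33 -5 0 0 0"

```text
time_s: 2.02
ee_pos: [0.3984, -0.1965, 0.3409]
tcp_rot: [0.0, 0.996, 0.088, 0.0]
force: [0.9, -0.4, 0.2]
opening: 0.085
grip_force: 0.0
```

```bash
cat > g.py <<'E'
# python3 g.py x y z th tilt nrows : tool-axis steps from the present pose to the goal (th about Z, tilt=lean of tool)
import sys; from h import *; from scipy.spatial.transform import Rotation as R
s=bot.get_state(); w,x,y,z=s['tcp_rot']; R0=R.from_quat([x,y,z,w])
X=R0.as_matrix()[:,0]; print('pos',s['ee_pos'],'q',np.array(s['qpos']),'t',s['time_s'],'th',np.degrees(np.arctan2(X[1],X[0])),'toolz',R0.as_matrix()[:,2],'f',s['force'],'open',s['opening'])
if len(sys.argv)>5:
    a=[float(v) for v in sys.argv[1:]]; n=int(a[-1]); th=np.radians(a[3])
    G=R.from_matrix(np.array([[np.cos(th),np.sin(th),0],[np.sin(th),-np.cos(th),0],[0,0,-1]]))
    if len(a)>5: yaw=np.radians(a[4]); G=R.from_rotvec(.45*np.array([np.sin(yaw),-np.cos(yaw),0]))*G
    d=R0.inv().apply(np.array(a[:3])-s['ee_pos'])*1000; rv=(R0.inv()*G).as_rotvec(degrees=True)
    print('shift',d.round(1),'turn',rv.round(2),'per row',(d/n).round(2),(rv/n).round(2), 'shift in goal axes',(G.inv().apply(np.array(a[:3])-s['ee_pos'])*1000).round(1))
E
python3 g.py .41 .22 .34 10 11
```

```text
pos [ 0.3984 -0.1965  0.3409] q [ 1.0352  0.0281 -0.6442  1.9086  0.0186  1.2099 -1.0106] t 2.025 th 10.064561581690475 toolz [ 0.0004 -0.0007 -1.    ] f [ 0.9285 -0.4332  0.1516] open 0.08502314523153096
shift [  84.3 -408.1    0.6] turn [ 0.05 -0.02  0.06] per row [  7.66 -37.1    0.06] [ 0.   -0.    0.01] shift in goal axes [  83.8 -408.2    0.9]
```

move_arm --series "85 7.6 -37 0 0 0 0; 85 7.6 -37 0 0 0 0; 85 7.6 -37 0 0 0 0; 85 7.6 -37 0 0 0 0; 85 7.6 -37 0 0 0 0; 85 7.6 -37 0 0 0 0; 85 7.6 -37 0 0 0 0; 85 7.6 -37 0 0 0 0; 85 7.6 -37 0 0 0 0; 85 7.6 -37 0 0 0 0; 85 7.6 -37 0 0 0 0"

```text
time_s: 3.4
ee_pos: [0.4094, 0.2186, 0.3408]
tcp_rot: [0.0, 0.996, 0.087, 0.001]
force: [0.4, -0.3, -0.2]
opening: 0.0847
grip_force: 0.0
```

```bash
python3 g.py .655 .2833 .20 10 8
```

```text
pos [0.4094 0.2186 0.3408] q [ 0.5307  0.1516 -1.168   1.8591  0.1495  1.2256 -2.08  ] t 3.4 th 10.016703554254715 toolz [ 0.0013 -0.0006 -1.    ] f [ 0.4406 -0.34   -0.167 ] open 0.08471214377041142
shift [252.9 -21.1 141.1] turn [ 0.05 -0.07  0.02] per row [31.62 -2.64 17.64] [ 0.01 -0.01  0.  ] shift in goal axes [253.1 -21.1 140.8]
```

move_arm --series "85 36 -3 0 0 0 0; 85 36 -3 0 0 0 0; 85 36 -3 20 0 0 0; 85 36 -3 20 0 0 0; 85 36 -3 20 0 0 0; 85 36 -3 20 0 0 0; 85 37 -3 30 0 0 0; 85 0 0 31 0 0 0; 85 0 0 0 0 0 0"

```text
time_s: 4.53
ee_pos: [0.6533, 0.2813, 0.1961]
tcp_rot: [0.001, 0.996, 0.088, -0.003]
force: [0.8, -0.1, -0.2]
opening: 0.0852
grip_force: 0.0
```

```bash
python3 g.py .655 .2833 .076 10 6; python3 - <<'E'
from h import *
f=grab('scene'); g=grab('top')
cv2.imwrite('pics/g1.png',np.hstack([cv2.resize(f['image'][190:310,160:280],(400,400)),cv2.resize(g['image'][100:220,150:270],(400,400))]))
E
```

```text
pos [0.6533 0.2813 0.1961] q [ 0.084   0.7913 -0.8829  1.4035  0.6182  1.2418 -2.2485] t 4.525 th 10.06215576358933 toolz [-0.0056 -0.0024 -1.    ] f [ 0.8176 -0.0631 -0.2441] open 0.08518245167557811
shift [  2.7  -1.8 120. ] turn [0.08 0.34 0.06] per row [ 0.45 -0.31 20.01] [0.01 0.06 0.01] shift in goal axes [  2.   -1.7 120.1]
```

View pics/g1.png

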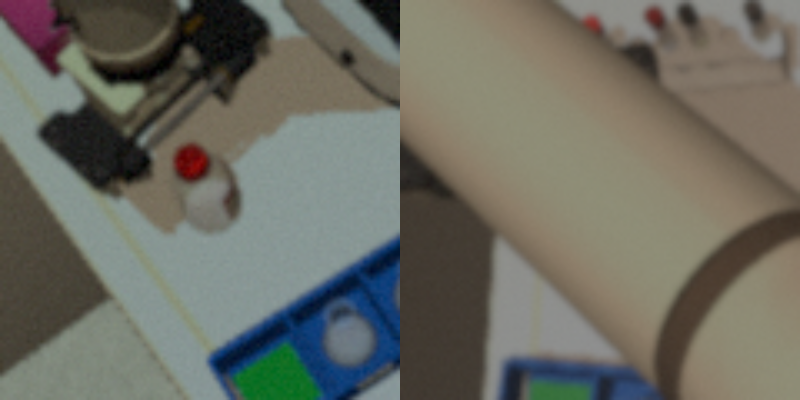

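move_arm --series "85 0.5 -0.5 24 0 0 0; 85 0.5 -0.5 24 0 0 0; 85 0.5 -0.5 24 0 0 0; 85 0.5 0 24 0 0 0; 85 0 0 16 0 0 0; 85 0 0 8 0 0 0; 85 0 0 0 0 0 0; 85 0 0 0 0 0 0"

```text
time_s: 5.62
ee_pos: [0.657, 0.2847, 0.0805]
tcp_rot: [-0.0, 0.996, 0.088, 0.001]
force: [0.3, 0.6, 0.5]
opening: 0.0849
grip_force: 0.0
```

```bash
python3 g.py .655 .2833 .076 10 1
```

```text
pos [0.657  0.2847 0.0805] q [ 0.0491  0.9109 -0.8111  1.4653  0.7103  1.0726 -2.3082] t 5.625 th 10.0520483618193 toolz [ 0.0014  0.0009 -1.    ] f [0.3263 0.6188 0.5432] open 0.08487274358326657
shift [-2.3  1.1  4.5] turn [-0.03 -0.09  0.05] per row [-2.27  1.07  4.52] [-0.03 -0.09  0.05] shift in goal axes [-2.3  1.1  4.5]
```

move_arm --series "85 -2.2 1 4.5 0 0 0; 85 0 0 0 0 0 0; 60 0 0 0 0 0 0; 40 0 0 0 0 0 0; 40 0 0 0 0 0 0; 40 0 0 0 0 0 0; 40 0 0 0 0 0 0; 40 0 0 0 0 0 0" --newtons 20

```text
time_s: 6.62
ee_pos: [0.6545, 0.2831, 0.0752]
tcp_rot: [-0.0, 0.996, 0.088, 0.0]
force: [-0.1, -0.3, -0.0]
opening: 0.0546
grip_force: 20.0
```

```bash
python3 g.py .655 .2833 .076 10 1
```

```text
pos [0.6545 0.2831 0.0752] q [ 0.0505  0.9135 -0.8081  1.4747  0.7139  1.0632 -2.3119] t 6.625 th 10.06207760050606 toolz [ 0.0002  0.0003 -1.    ] f [-0.1016 -0.2901 -0.0456] open 0.05462471349830226
shift [ 0.5 -0.1 -0.8] turn [-0.01 -0.01  0.06] per row [ 0.5  -0.13 -0.84] [-0.01 -0.01  0.06] shift in goal axes [ 0.5 -0.1 -0.8]
```

move_arm --series "40 0 0 -10 0 0 0; 40 0 0 -25 0 0 0; 40 0 0 -35 0 0 0; 40 0 0 -35 0 0 0; 40 0 0 -35 0 0 0; 40 -10 1 -35 0 0 0; 40 -30 3 -35 0 0 0; 40 -36 3 -30 0 0 0; 40 -36 3 -15 0 0 0; 40 -36 3 -5 0 0 0; 40 -36 3 0 0 0 0; 40 -36 3 0 0 0 0; 40 -25 2 0 0 0 0; 40 0 0 0 0 0 0"

```text
time_s: 8.38
ee_pos: [0.4153, 0.2195, 0.3362]
tcp_rot: [0.002, 0.996, 0.088, 0.001]
force: [0.4, -0.5, -1.6]
opening: 0.0549
grip_force: 20.0
```

```bash
python3 g.py .41 -.20 .335 10 12
```

```text
pos [0.4153 0.2195 0.3362] q [ 0.538   0.189  -1.199   1.854   0.1923  1.2243 -2.1146] t 8.375 th 10.149041593938492 toolz [ 0.0029 -0.0038 -1.    ] f [ 0.4023 -0.5428 -1.5857] open 0.05485037093963662
shift [-79.1 412.    2.8] turn [ 0.24 -0.12  0.15] per row [-6.59 34.33  0.23] [ 0.02 -0.01  0.01] shift in goal axes [-78.1 412.2   1.2]
```

move_arm --series "40 -3 15 0 0 0 0; 40 -7 36 0 0 0 0; 40 -7 36 0 0 0 0; 40 -7 36 0 0 0 0; 40 -7 36 0 0 0 0; 40 -7 36 0 0 0 0; 40 -7 36 0 0 0 0; 40 -7 36 0 0 0 0; 40 -7 36 0 0 0 0; 40 -7 36 0 0 0 0; 40 -7 36 0 0 0 0; 40 -7 36 0 0 0 0; 40 0 15 0 0 0 4; 40 0 0 0 0 0 4; 40 0 0 0 0 0 0"

```text
time_s: 10.25
ee_pos: [0.4133, -0.2142, 0.3357]
tcp_rot: [0.0, 1.0, 0.019, 0.0]
force: [0.3, -0.2, -1.6]
opening: 0.0549
grip_force: 20.0
```

```bash
python3 g.py .6585 -.2268 .335 2 7
```

```text
pos [ 0.4133 -0.2142  0.3357] q [ 1.174   0.0963 -0.7961  1.8702  0.0738  1.2039 -1.18  ] t 10.25 th 2.12066631911163 toolz [ 0.0009 -0.0004 -1.    ] f [ 0.2715 -0.2312 -1.5697] open 0.054937067796808854
shift [244.6  21.7   0.9] turn [ 0.03 -0.05  0.12] per row [34.94  3.1   0.13] [ 0.   -0.01  0.02] shift in goal axes [244.6  21.2   0.7]
```

move_arm --series "40 15 1.5 0 0 0 0; 40 35 3 0 0 0 0; 40 35 3 0 0 0 0; 40 35 3 0 0 0 0; 40 35 3 0 0 0 0; 40 35 3 0 0 0 0; 40 35 3 0 0 0 0; 40 20 2 0 0 0 0; 40 0 0 15 0 0 0; 40 0 0 30 0 0 0; 40 0 0 30 0 0 0; 40 0 0 30 0 0 0; 40 0 0 30 0 0 0; 40 0 0 30 0 0 0; 40 0 0 25 0 0 0; 40 0 0 15 0 0 0; 40 0 0 0 0 0 0; 40 0 0 0 0 0 0"

```text
time_s: 12.5
ee_pos: [0.6588, -0.2268, 0.1312]
tcp_rot: [0.0, 1.0, 0.018, 0.001]
force: [0.5, 0.1, -2.2]
opening: 0.0548
grip_force: 20.0
```

```bash
python3 g.py .6585 -.2268 .101 2 1;  python3 - <<'E'
from h import *
f=grab('scene'); g=grab('top')
cv2.imwrite('pics/g2.png',np.hstack([cv2.resize(f['image'][100:220,290:410],(400,400)),cv2.resize(g['image'][110:230,340:460],(400,400))]))
E
```

```text
pos [ 0.6588 -0.2268  0.1312] q [ 0.7271  0.7624 -0.6721  1.5036  0.5167  1.0562 -1.6016] t 12.5 th 2.0631616357182048 toolz [ 0.0017 -0.0004 -1.    ] f [ 0.5446  0.0782 -2.2197] open 0.05482201953847623
shift [-0.4 -0.  30.2] turn [ 0.03 -0.1   0.06] per row [-0.35 -0.01 30.24] [ 0.03 -0.1   0.06] shift in goal axes [-0.3  0.  30.2]
```

View pics/g2.png

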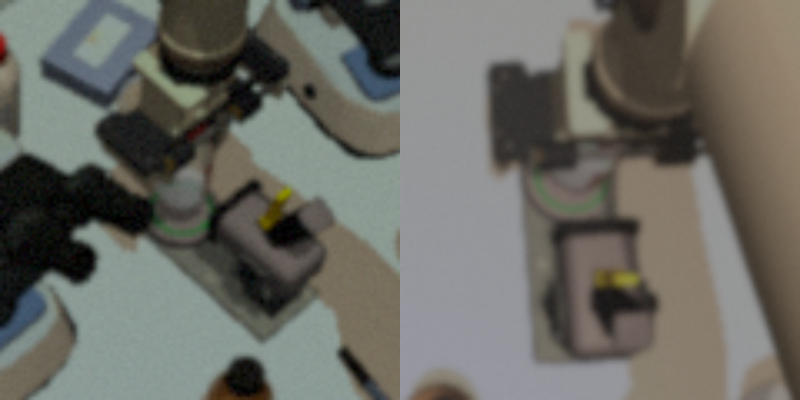

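Bottle hangs over the pedestal (scene crop ~(182,200), ring visible around it). Lower gently and release.

move_arm --series "40 0 0 12 0 0 0; 40 0 0 8 0 0 0; 40 0 0 5 0 0 0; 40 0 0 3 0 0 0; 40 0 0 2 0 0 0; 40 0 0 0 0 0 0"

```text
time_s: 13.35
ee_pos: [0.6584, -0.2267, 0.1003]
tcp_rot: [0.0, 1.0, 0.018, 0.0]
force: [-0.2, 0.0, -0.6]
opening: 0.0549
grip_force: 20.0
```

```bash
python3 g.py .6585 -.2268 .1 2 1
```

```text
pos [ 0.6584 -0.2267  0.1003] q [ 0.7169  0.7967 -0.654   1.5189  0.5391  1.0111 -1.617 ] t 13.35 th 2.0637414992896383 toolz [ 0.0006 -0.0001 -1.    ] f [-0.2107  0.0279 -0.6396] open 0.05486971701911173
shift [0.1 0.1 0.3] turn [ 0.01 -0.03  0.06] per row [0.05 0.14 0.29] [ 0.01 -0.03  0.06] shift in goal axes [0.1 0.1 0.3]
```

move_arm --series "56 0 0 0.3 0 0 0; 62 0 0 0 0 0 0; 70 0 0 0 0 0 0; 85 0 0 0 0 0 0; 85 0 0 0 0 0 0; 85 0 0 -15 0 0 0; 85 0 0 -30 0 0 0; 85 0 0 -35 0 0 0; 85 0 0 -35 0 0 0; 85 0 0 -35 0 0 0; 85 -10 0 -35 0 0 0; 85 -30 0 -30 0 0 0; 85 -36 0 -15 0 0 0; 85 -36 0 0 0 0 0; 85 -36 0 0 0 0 0; 85 -20 0 0 0 0 0; 85 0 0 0 0 0 0"

```text
time_s: 15.48
ee_pos: [0.4893, -0.2332, 0.331]
tcp_rot: [0.001, 1.0, 0.017, 0.0]
force: [-0.3, -0.4, -0.5]
opening: 0.0852
grip_force: 0.0
```

```bash
python3 g.py .4924 -.2338 .262 92 2 1;  python3 - <<'E'
from h import *
f=grab('scene'); g=grab('top')
X,Y=np.meshgrid(range(640),range(400)); uv=np.c_[X.ravel(),Y.ravel()]
for f in(f,g):
    P=depth(f,uv); h,s,v=cv2.cvtColor(f['image'],cv2.COLOR_BGR2HSV).astype(int).reshape(-1,3).T
    m=(abs(P[:,0]-.658)<.06)&(abs(P[:,1]+.227)<.06)&(P[:,2]>.11)&(P[:,2]<.17)&((h<8)|(h>172))&(s>110); print(m.sum(), P[m].mean(0) if m.any() else 0)
E
```

```text
pos [ 0.4893 -0.2332  0.331 ] q [ 1.0769  0.29   -0.8285  1.71    0.2272  1.2397 -1.3414] t 15.475 th 1.9808380126600227 toolz [ 0.0003 -0.0025 -1.    ] f [-0.269  -0.4377 -0.4684] open 0.08518841331977244
shift [ 3.1  0.6 69. ] turn [-20.09  20.32 -88.33] per row [ 3.1   0.56 69.  ] [-20.09  20.32 -88.33] shift in goal axes [ -0.7 -27.2  63.5]
67 [ 0.6586 -0.2221  0.1416]
98 [ 0.6575 -0.2257  0.1434]
```

move_arm --series "76 0 0 0 0 0 -5; 76 0 0 0 0 0 -10; 76 0 0 0 0 0 -10; 76 0 0 0 0 0 -10; 76 0 0 0 0 0 -10; 76 0 0 0 0 0 -10; 76 0 0 0 0 0 -10; 76 0 0 0 0 0 -10; 76 0 0 0 0 0 -10; 76 0 0 0 0 0 -5; 76 0 0 0 -5 0 0; 76 0 0 0 -8 0 0; 76 0 0 0 -8 0 0; 76 0 0 0 -4.8 0 0; 76 0 0 0 0 0 0; 76 0 0 0 0 0 0"

```text
time_s: 17.58
ee_pos: [0.4912, -0.2322, 0.331]
tcp_rot: [0.15, 0.677, 0.703, 0.157]
force: [-0.3, -0.6, 1.0]
opening: 0.0759
grip_force: 0.0
```

```bash
python3 g.py .4724 -.2335 .2635 92 2 1
```

```text
pos [ 0.4912 -0.2322  0.331 ] q [ 1.9741  0.1685 -1.522   2.0074 -0.0696  0.7432  0.5653] t 17.575 th 92.17131576493144 toolz [ 0.4246  0.0176 -0.9052] f [-0.2684 -0.589   0.9573] open 0.07586165532778172
shift [ -0.7 -45.8  53.1] turn [-0.64 -0.16  0.11] per row [ -0.71 -45.78  53.11] [-0.64 -0.16  0.11] shift in goal axes [ -0.7 -46.4  52.6]
```

move_arm --series "76 0 -10 5 0 0 0; 76 0 -15 15 0 0 0; 76 0 -15 20 0 0 0; 76 0 -6 13 -0.6 0 0; 76 0 0 0 0 0 0; 76 0 0 0 0 0 0"

```text
time_s: 18.32
ee_pos: [0.4722, -0.2318, 0.2631]
tcp_rot: [0.154, 0.676, 0.703, 0.161]
force: [-1.1, -0.5, -0.4]
opening: 0.0762
grip_force: 0.0
```

```bash
python3 g.py .4724 -.2335 .2635 92 2 1; python3 g.py .518 -.2318 .169 92 2 1;python3 - <<'E'
from h import *
f=grab('scene'); g=grab('top')
cv2.imwrite('pics/g3.png',np.hstack([cv2.resize(f['image'][120:220,310:410],(400,400)),cv2.resize(g['image'][140:240,350:450],(400,400))]))
E
```

```text
pos [ 0.4722 -0.2318  0.2631] q [ 1.8319  0.2299 -1.3696  2.133  -0.0116  0.5729  0.5599] t 18.325 th 92.27236623101435 toolz [ 0.4344  0.019  -0.9005] f [-1.0707 -0.5147 -0.3822] open 0.07622575295498465
shift [-1.7  0.3 -0.3] turn [-0.01 -0.22  0.2 ] per row [-1.67  0.3  -0.29] [-0.01 -0.22  0.2 ] shift in goal axes [-1.7  0.3 -0.3]
pos [ 0.4722 -0.2318  0.2631] q [ 1.8319  0.2299 -1.3696  2.133  -0.0116  0.5729  0.5599] t 18.325 th 92.27236623101435 toolz [ 0.4344  0.019  -0.9005] f [-1.0707 -0.5147 -0.3822] open 0.07622575295498465
shift [ -2.    0.3 104.6] turn [-0.01 -0.22  0.2 ] per row [ -1.96   0.3  104.65] [-0.01 -0.22  0.2 ] shift in goal axes [ -1.6   0.3 104.7]
```

View pics/g3.png

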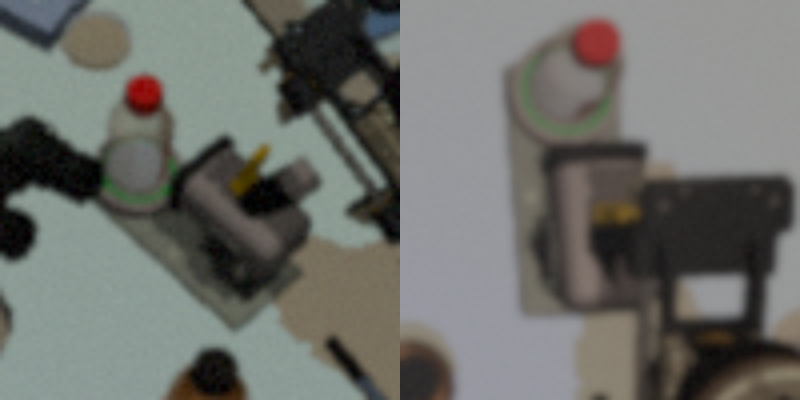

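move_arm --series "84 -1 3 0 0 0 0; 84 -0.5 0 20 0 0 0; 84 0 0 20 0 0 0; 84 0 0 20 0 0 0; 84 0 0 20 0 0 0; 84 0 0 15 0 0 0; 84 0 0 9 0 0 0; 84 0 0 0 0 0 0; 84 0 0 0 0 0 0"

```text
time_s: 19.55
ee_pos: [0.5192, -0.2325, 0.1706]
tcp_rot: [0.154, 0.677, 0.702, 0.161]
force: [0.6, -0.4, 0.1]
opening: 0.0841
grip_force: 0.0
```

```bash
python3 g.py .518 -.2318 .169 92 2 1;python3 - <<'E'
from h import *
f=grab('scene'); g=grab('top')
cv2.imwrite('pics/g4.png',np.hstack([cv2.resize(f['image'][120:220,310:410],(400,400)),cv2.resize(g['image'][140:240,350:450],(400,400))]))
E
```

```text
pos [ 0.5192 -0.2325  0.1706] q [ 1.3115  0.4035 -0.9311  2.141   0.2865  0.3626  0.2745] t 19.55 th 92.12791260228495 toolz [ 0.4342  0.0174 -0.9006] f [ 0.5857 -0.3795  0.1266] open 0.08413577966487011
shift [ 0.8 -1.8  0.9] turn [-0.02 -0.13  0.08] per row [ 0.75 -1.77  0.95] [-0.02 -0.13  0.08] shift in goal axes [ 0.8 -1.8  0.9]
```

View pics/g4.png

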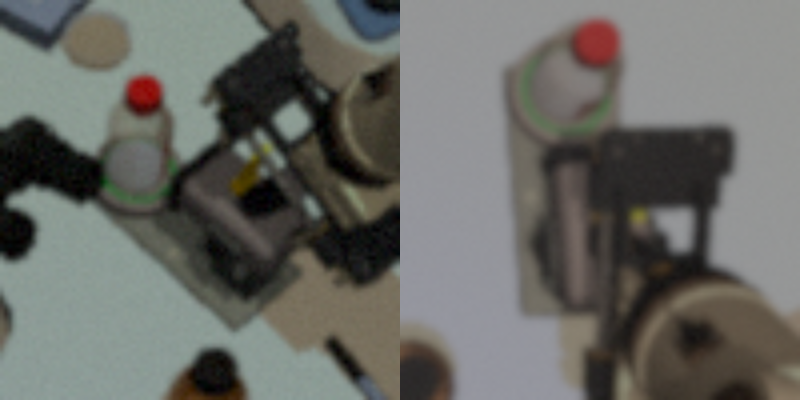

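move_arm --series "70 0.7 -1.8 0.9 0 0 0; 55 0 0 0 0 0 0; 42 0 0 0 0 0 0; 30 0 0 0 0 0 0; 30 0 0 0 0 0 0; 30 0 0 0 0 0 0; 30 0 0 0 0 0 0; 30 0 0 0 0 0 0" --newtons 22

```text
time_s: 20.65
ee_pos: [0.5171, -0.2321, 0.1686]
tcp_rot: [0.154, 0.676, 0.702, 0.16]
force: [-8.1, -0.4, 10.1]
opening: 0.0358
grip_force: 22.0
```

```bash
python3 g.py
```

```text
pos [ 0.5171 -0.2321  0.1686] q [ 1.3101  0.4031 -0.9279  2.1459  0.2889  0.359   0.2735] t 20.65 th 92.14606714052397 toolz [ 0.4325  0.0167 -0.9015] f [-8.0738 -0.3761 10.1185] open 0.03578016052223231
```

move_arm --series "30 0 0 0 0 0 0; 30 0 0 0 0 0 0; 30 0 0 0 0 0 0; 30 0 0 0 0 0 0; 30 0 0 0 0 0 0; 30 0 0 0 0 0 0; 30 0 0 0 0 0 0; 45 0 0 0 0 0 0; 60 0 1 0 0 0 0; 75 0 1 0 0 0 0; 84 0 1 0 0 0 0; 84 0 0 0 0 0 0; 84 0 0 0 0 0 0; 84 0 0 0 0 0 0; 84 0 0 0 0 0 0"

```text
time_s: 22.52
ee_pos: [0.5204, -0.2315, 0.1698]
tcp_rot: [0.154, 0.677, 0.702, 0.161]
force: [0.0, 1.0, 0.2]
opening: 0.0842
grip_force: 0.0
```

```bash
python3 g.py .4724 -.2335 .2635 92 2 1
```

```text
pos [ 0.5204 -0.2315  0.1698] q [ 1.3034  0.4049 -0.926   2.14    0.289   0.3615  0.2695] t 22.525 th 92.13532063555199 toolz [ 0.4337  0.0179 -0.9009] f [0.0496 0.9584 0.2375] open 0.08421375077895017
shift [  -0.    -2.6 -105.3] turn [-0.06 -0.16  0.07] per row [  -0.02   -2.6  -105.29] [-0.06 -0.16  0.07] shift in goal axes [  -0.3   -2.5 -105.3]
```

move_arm --series "84 0 0 -15 0 0 0; 84 0 0 -25 0 0 0; 84 0 0 -25 0 0 0; 84 0 0 -25 0 0 0; 84 0 0 -20 0 0 0; 84 0 15 -20 0 0 0; 84 0 15 -20 0 0 0; 84 0 10 -15 4.8 0 0; 84 0 0 0 8 0 0; 84 0 0 0 8 0 0; 84 0 0 0 5 0 0; 84 0 0 0 0 0 0"

```text
time_s: 24.02
ee_pos: [0.4864, -0.2305, 0.3361]
tcp_rot: [0.004, 0.692, 0.722, 0.01]
force: [-0.5, 0.8, -0.2]
opening: 0.0839
grip_force: 0.0
```

move_arm --series "84 0 0 0 0 0 5; 84 0 0 0 0 0 10; 84 0 0 0 0 0 10; 84 0 0 0 0 0 10; 84 0 0 0 0 0 10; 84 0 0 0 0 0 10; 84 0 0 0 0 0 10; 84 0 0 0 0 0 10; 84 0 0 0 0 0 10; 84 0 0 0 0 0 5; 84 0 0 0 0 0 0; 84 0 0 0 0 0 0"

```text
time_s: 25.52
ee_pos: [0.4843, -0.2324, 0.3364]
tcp_rot: [-0.003, 1.0, 0.02, 0.01]
force: [-0.0, -0.1, 0.1]
opening: 0.0838
grip_force: 0.0
```

```bash
python3 g.py .6585 -.2268 .335 2 5
```

```text
pos [ 0.4843 -0.2324  0.3364] q [ 1.087   0.2585 -0.8091  1.725   0.1856  1.2239 -1.296 ] t 25.525 th 2.322649932470507 toolz [ 0.0202  0.006  -0.9998] f [-0.0255 -0.0949  0.1015] open 0.08384842314625081
shift [174.2   1.5   5. ] turn [-0.3  -1.17  0.33] per row [34.85  0.3   1.  ] [-0.06 -0.23  0.07] shift in goal axes [174.3   0.5   1.4]
```

move_arm --series "84 0 0 0 -0.3 -1.2 0.3; 84 20 0 0 0 0 0; 84 35 0.1 0 0 0 0; 84 35 0.1 0 0 0 0; 84 35 0.1 0 0 0 0; 84 35 0.1 0 0 0 0; 84 14.3 0.1 0 0 0 0; 84 0 0 20 0 0 0; 84 0 0 35 0 0 0; 84 0 0 35 0 0 0; 84 0 0 30 0 0 0; 84 0 0 20 0 0 0; 84 0 0 0 0 0 0; 84 0 0 0 0 0 0"

```text
time_s: 27.28
ee_pos: [0.6594, -0.2266, 0.1973]
tcp_rot: [0.0, 1.0, 0.017, 0.0]
force: [0.1, -0.1, 0.3]
opening: 0.0839
grip_force: 0.0
```

```bash
python3 g.py .6585 -.2268 .1005 2 5;python3 - <<'E'
from h import *
X,Y=np.meshgrid(range(640),range(400)); uv=np.c_[X.ravel(),Y.ravel()]
for n in('scene','top'):
    f=grab(n); P=depth(f,uv); h,s,v=cv2.cvtColor(f['image'],cv2.COLOR_BGR2HSV).astype(int).reshape(-1,3).T
    m=(abs(P[:,0]-.658)<.06)&(abs(P[:,1]+.227)<.06)&(P[:,2]>.11)&(P[:,2]<.17)&((h<8)|(h>172))&(s>110); print(m.sum(), P[m].mean(0) if m.any() else 0)
    m=(abs(P[:,0]-.54)<.03)&(abs(P[:,1]+.23)<.03)&(P[:,2]>.13)&(P[:,2]<.22)&(abs(h-29)<8)&(s>110); print('trig',m.sum(), P[m].mean(0) if m.any() else 0)
E
```

```text
pos [ 0.6594 -0.2266  0.1973] q [ 0.741   0.6966 -0.7018  1.4548  0.4685  1.1611 -1.5694] t 27.275 th 1.9655814764569017 toolz [ 0.0005 -0.0001 -1.    ] f [ 0.0822 -0.0917  0.2989] open 0.08391696508981089
shift [-1.   0.1 96.8] turn [ 0.01 -0.03 -0.03] per row [-0.19  0.02 19.36] [ 0.   -0.01 -0.01] shift in goal axes [-0.9  0.1 96.8]
74 [ 0.6584 -0.2227  0.1422]
trig 55 [ 0.5395 -0.2267  0.1634]
64 [ 0.653  -0.2258  0.1427]
trig 46 [ 0.5393 -0.2305  0.1687]
```

move_arm --series "84 -1 0 20 0 0 0; 84 0 0 25 0 0 0; 84 0 0 25 0 0 0; 84 0 0 17 0 0 0; 84 0 0 9.5 0 0 0; 84 0 0 0 0 0 0; 65 0 0 0 0 0 0; 40 0 0 0 0 0 0; 40 0 0 0 0 0 0; 40 0 0 0 0 0 0; 40 0 0 0 0 0 0; 40 0 0 0 0 0 0; 40 0 0 -10 0 0 0; 40 0 0 -25 0 0 0; 40 0 0 -35 0 0 0; 40 0 0 -35 0 0 0; 40 0 0 -35 0 0 0; 40 0 0 -35 0 0 0; 40 0 0 -35 0 0 0; 40 0 0 -25 0 0 0" --newtons 20

```text
time_s: 29.88
ee_pos: [0.658, -0.2265, 0.3366]
tcp_rot: [-0.0, 1.0, 0.017, -0.0]
force: [1.0, 1.1, -1.7]
opening: 0.055
grip_force: 20.0
```

```bash
python3 g.py .41 -.21 .335 2 7; python3 - <<'E'
from h import *
X,Y=np.meshgrid(range(640),range(400)); uv=np.c_[X.ravel(),Y.ravel()]
f=grab('scene'); P=depth(f,uv); ok=P[:,2]<.15; h,s,v=cv2.cvtColor(f['image'],cv2.COLOR_BGR2HSV).astype(int).reshape(-1,3).T
for n in('top','scene'):
    f=grab(n); P=depth(f,uv); h,s,v=cv2.cvtColor(f['image'],cv2.COLOR_BGR2HSV).astype(int).reshape(-1,3).T
    # rim of crate: blue & z 44..56
    m=(P[:,0]>.39)&(P[:,0]<.54)&(P[:,1]>.12)&(P[:,1]<.40)&(P[:,2]>.043)&(P[:,2]<.057)&(abs(h-110)<14)&(s>90)
    r=cv2.minAreaRect((P[m][:,:2]*1000).astype(np.float32)); print(n,'rim blue',m.sum(),r,cv2.boxPoints(r).round(1).tolist())
E
```

```text
pos [ 0.658  -0.2265  0.3366] q [ 0.753   0.591  -0.7479  1.2994  0.3948  1.3993 -1.5106] t 29.875 th 1.984969492724614 toolz [-0.0003  0.     -1.    ] f [ 0.9687  1.0599 -1.6985] open 0.05495430304310021
shift [-247.2  -25.     1.6] turn [-0.    0.02 -0.02] per row [-35.32  -3.58   0.24] [-0.  0. -0.] shift in goal axes [-247.2  -25.1    1.6]
top rim blue 524 ((463.9410400390625, 258.61944580078125), (233.38531494140625, 91.84147644042969), 85.37544250488281) [[408.79998779296875, 146.0], [500.29998779296875, 138.60000610351562], [519.0999755859375, 371.20001220703125], [427.6000061035156, 378.6000061035156]]
scene rim blue 605 ((466.927490234375, 262.4928894042969), (233.7014923095703, 98.73759460449219), 85.83233642578125) [[409.20001220703125, 149.5], [507.70001220703125, 142.39999389648438], [524.7000122070312, 375.3999938964844], [426.20001220703125, 382.6000061035156]]
```

move_arm --series "40 -15 -1.5 0 0 0 0; 40 -34 -3.5 0 0 0 0; 40 -35 -3.5 0 0 0 0; 40 -35 -3.5 0 0 0 0; 40 -35 -3.5 0 0 0 0; 40 -35 -3.5 0 0 0 0; 40 -35 -3.5 0 0 0 0; 40 -20 -10 0 0 0 0; 40 0 -25 0 0 0 0; 40 1 -36 0 0 0 0; 40 1 -36 0 0 0 0; 40 1 -36 0 0 0 0; 40 1 -36 0 0 0 0; 40 1 -36 0 0 0 0; 40 1 -36 0 0 0 0; 40 1 -36 0 0 0 0; 40 1 -36 0 0 0 0; 40 1 -36 0 0 0 0; 40 1 -36 0 0 0 0; 40 1 -36 0 0 0 0"

```text
time_s: 32.52
ee_pos: [0.4086, 0.2206, 0.3344]
tcp_rot: [-0.0, 1.0, 0.018, -0.001]
force: [-0.0, -0.6, -0.9]
opening: 0.0548
grip_force: 20.0
```

```bash
python3 g.py .472 .338 .335 85.5 3
```

```text
pos [0.4086 0.2206 0.3344] q [ 0.6058  0.2071 -1.286   1.8652  0.2091  1.2256 -2.2819] t 32.525 th 2.011463913772199 toolz [-0.0022  0.0009 -1.    ] f [-0.0372 -0.6366 -0.9484] open 0.054785980258768865
shift [  67.5 -115.1   -0.6] turn [ -0.14   0.06 -83.49] per row [ 22.5  -38.38  -0.19] [ -0.05   0.02 -27.83] shift in goal axes [122.1  54.   -0.6]
```

move_arm --series "40 17 -29 0 0 0 0; 40 17 -29 0 0 0 0; 40 17 -29 0 0 0 0; 40 16.5 -28 0 0 0 0; 40 0 0 0 0 0 -5.5; 40 0 0 0 0 0 -10; 40 0 0 0 0 0 -10; 40 0 0 0 0 0 -10; 40 0 0 0 0 0 -10; 40 0 0 0 0 0 -10; 40 0 0 0 0 0 -10; 40 0 0 0 0 0 -10; 40 0 0 0 0 0 -8; 40 0 0 0 0 0 0; 40 0 0 0 0 0 0; 40 0 0 0 0 0 0"

```text
time_s: 34.52
ee_pos: [0.4728, 0.3361, 0.335]
tcp_rot: [-0.0, 0.735, 0.678, -0.0]
force: [0.8, 0.5, -2.0]
opening: 0.0546
grip_force: 20.0
```

```bash
python3 g.py .472 .338 .16 85.5 6
```

```text
pos [0.4728 0.3361 0.335 ] q [ 0.2606  0.6516 -1.3985  1.6049  0.6457  1.4396 -1.2734] t 34.525 th 85.401337219988 toolz [-0.0012  0.0002 -1.    ] f [ 0.7857  0.4725 -2.0287] open 0.054593979121767014
shift [  1.8  -0.7 175. ] turn [-0.07 -0.01 -0.1 ] per row [ 0.3  -0.12 29.16] [-0.01 -0.   -0.02] shift in goal axes [  1.8  -0.9 175. ]
```

move_arm --series "40 1.8 -0.8 15 0 0 0; 40 0 0 30 0 0 0; 40 0 0 30 0 0 0; 40 0 0 30 0 0 0; 40 0 0 30 0 0 0; 40 0 0 25 0 0 0; 40 0 0 15 0 0 0; 40 0 0 0 0 0 0; 40 0 0 0 0 0 0"

```text
time_s: 35.65
ee_pos: [0.4725, 0.3385, 0.161]
tcp_rot: [-0.001, 0.734, 0.679, 0.0]
force: [0.3, 0.4, -1.2]
opening: 0.0547
grip_force: 20.0
```

```bash
python3 g.py .472 .338 .083 85.5 6;python3 - <<'E'
from h import *
f=grab('scene'); g=grab('top')
cv2.imwrite('pics/g5.png',np.hstack([cv2.resize(f['image'][230:350,200:320],(400,400)),cv2.resize(g['image'][160:280,160:280],(400,400))]))
E
```

```text
pos [0.4725 0.3385 0.161 ] q [ 0.172   0.8074 -1.2258  1.7874  0.8287  1.1718 -1.3983] t 35.65 th 85.47223098548515 toolz [-0.0002  0.0015 -1.    ] f [ 0.3105  0.3657 -1.1779] open 0.05472657406519329
shift [-0.6 -0.4 78. ] turn [-0.02 -0.08 -0.03] per row [-0.1  -0.07 12.99] [-0.   -0.01 -0.  ] shift in goal axes [-0.5 -0.4 78. ]
```

View pics/g5.png

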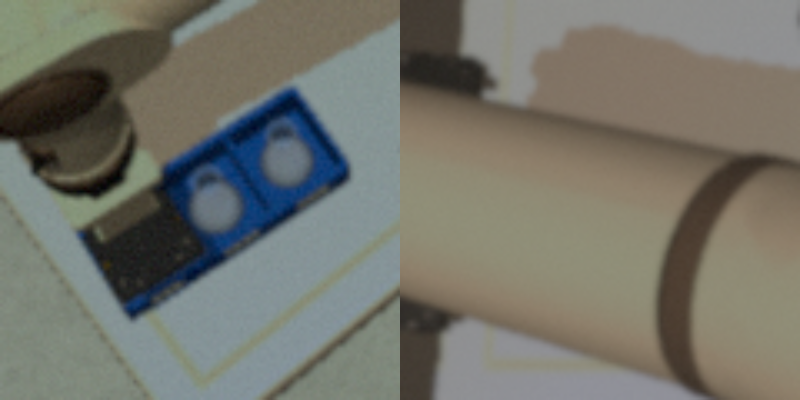

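move_arm --series "40 -0.5 -0.4 12 0 0 0; 40 0 0 18 0 0 0; 40 0 0 18 0 0 0; 40 0 0 12 0 0 0; 40 0 0 8 0 0 0; 40 0 0 5 0 0 0; 40 0 0 2 0 0 0; 40 0 0 0 0 0 0; 40 0 0 0 0 0 0"

```text
time_s: 36.88
ee_pos: [0.4718, 0.3375, 0.0855]
tcp_rot: [-0.0, 0.734, 0.679, 0.0]
force: [1.1, 0.3, -1.5]
opening: 0.0549
grip_force: 20.0
```

```bash
python3 g.py .472 .338 .082 85.5 6
```

```text
pos [0.4718 0.3375 0.0855] q [ 0.1211  0.889  -1.1311  1.8306  0.9291  1.0681 -1.4601] t 36.875 th 85.47083303272197 toolz [-0.0006  0.0007 -1.    ] f [ 1.1194  0.3257 -1.5167] open 0.05488424987159544
shift [0.5 0.2 3.5] turn [-0.04 -0.04 -0.03] per row [0.08 0.03 0.58] [-0.01 -0.01 -0.  ] shift in goal axes [0.5 0.2 3.5]
```

move_arm --series "40 0 0 2 0 0 0; 40 0 0 1.5 0 0 0; 40 0 0 0 0 0 0; 40 0 0 0 0 0 0"

```text
time_s: 37.38
ee_pos: [0.4717, 0.3376, 0.0821]
tcp_rot: [-0.0, 0.734, 0.679, -0.0]
force: [-0.6, -1.2, 5.2]
opening: 0.0551
grip_force: 20.0
```

```bash
python3 g.py
```

```text
pos [0.4717 0.3376 0.0821] q [ 0.1184  0.8929 -1.1268  1.8319  0.9339  1.0639 -1.4631] t 37.375 th 85.47995855541029 toolz [-0.0006  0.0006 -1.    ] f [-0.5822 -1.198   5.2431] open 0.05505611372561935
```

move_arm --series "56 0 0 0 0 0 0; 62 0 0 0 0 0 0; 70 0 0 0 0 0 0; 85 0 0 0 0 0 0; 85 0 0 0 0 0 0; 85 0 0 -12 0 0 0; 85 0 0 -25 0 0 0; 85 0 0 -35 0 0 0; 85 0 0 -35 0 0 0; 85 0 0 -35 0 0 0; 85 0 0 -35 0 0 0; 85 0 0 -35 0 0 0; 85 0 -30 -15 0 0 0; 85 0 -36 0 0 0 0; 85 0 -36 0 0 0 0; 85 0 0 0 0 0 0; 85 0 0 0 0 0 0"

```text
time_s: 39.5
ee_pos: [0.3707, 0.3454, 0.3098]
tcp_rot: [0.0, 0.734, 0.679, 0.0]
force: [0.5, 0.1, -0.1]
opening: 0.0851
grip_force: 0.0
```

```bash
python3 g.py;python3 - <<'E'
from h import *
X,Y=np.meshgrid(range(640),range(400)); uv=np.c_[X.ravel(),Y.ravel()]
for n in('scene','top'):
    f=grab(n); P=depth(f,uv); h,s,v=cv2.cvtColor(f['image'],cv2.COLOR_BGR2HSV).astype(int).reshape(-1,3).T
    m=(abs(P[:,0]-.472)<.06)&(abs(P[:,1]-.338)<.06)&(P[:,2]>.09)&(P[:,2]<.15)&((h<8)|(h>172))&(s>110); print(n,m.sum(), P[m].mean(0) if m.any() else 0)
    if n=='scene': cv2.imwrite('pics/g6.png',cv2.resize(f['image'][140:340,190:450],(780,600)))
E
```

```text
pos [0.3707 0.3454 0.3098] q [ 0.2988  0.5412 -1.4713  1.8104  0.5594  1.3143 -1.392 ] t 39.5 th 85.48090653168502 toolz [ 0.0011  0.0003 -1.    ] f [ 0.4885  0.1016 -0.0586] open 0.08512562330309653
scene 0 0
top 102 [0.4685 0.338  0.126 ]
```

View pics/g6.png

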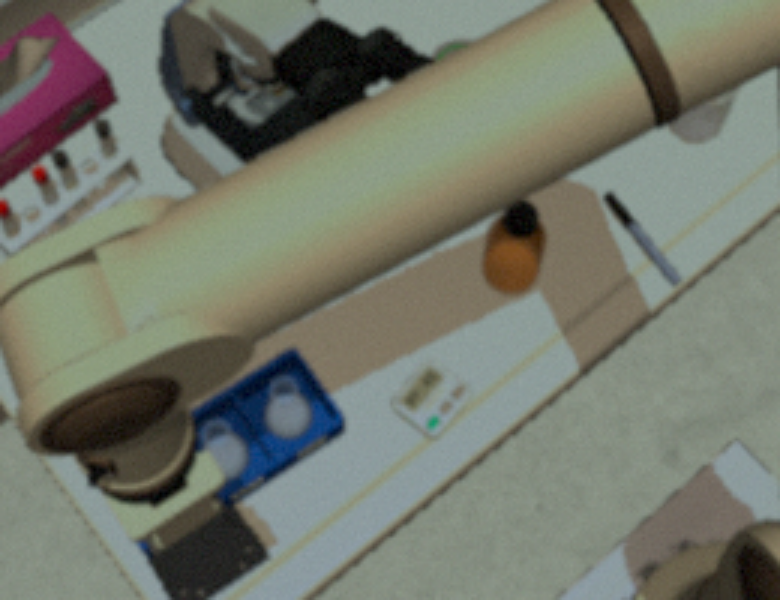

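```bash
python3 -c "
from cell import bot
print(bot.close_job())"
```

```text
the job is handed in; nothing more can be done
None
```

The job is handed in at about 40 s of the 72 s allowed. The bottle was scanned with the trigger squeezed fully in and released, and it now stands upright on the green pad, within about 4 mm of its centre by the top camera. The judge returned no result.

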